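Set the levers of a leak-test manifold

TASK

Get the leak-test manifold ready to fill: with one fingertip, push the yellow drain lever round until it is fully closed (straight across its pipe), and only then push the red supply lever round until it is fully open (in line with its pipe). Push gently, without gripping the levers or straining them against their stops, leave the blue lever as you found it and do not disturb the loose fittings, jar and bin.

Things in the scene. Friction and masses are not known exactly. Their poses are not given: they have to be found in the camera images.
- rig: The test manifold, screwed down: a plywood board 330 mm (x) by 510 mm (y) by 15 mm thick, with a copper header pipe along y at x = +120 mm (top of it 70 mm above the bench) and a 60 mm pressure gauge on it at y = -205 mm (top 115 mm above the bench). Origin at the underside of the board, 5 mm to the -x side of its centre; z up. The three valves stand on it in a row along its y, 150 mm apart, at x = 0, in any order.
- drain_valve: Brass ball valve with the yellow lever (drain valve), fixed on the board, in a 22 mm copper branch pipe that runs along its own x. Origin on the board's top face (15 mm above the bench) under the stem axis; z up. The valve body and pipe reach no higher than 62 mm above the origin except for the stem (radius 9 mm, up to 82 mm) under the lever.
- drain_axis (a point): Point on the vertical turning axis of the yellow lever, at mid-thickness of the lever, 85 mm above the valve's origin (100 mm above the bench).
- drain_lever (a joint): Angle of the level yellow lever about its vertical stem, rad. 0 = closed: across its pipe, pointing along +y of drain_valve; grows anticlockwise seen from above to 1.571 = open: along its pipe, pointing along -x of drain_valve. Hard stops at both. Stiff (0.22 N m, about 3 N at the sleeve); stays where it is left. Starts open or mostly open (1.0 to 1.571).
- drain_grip (a point): Point in the middle of the yellow sleeve's width and thickness, 80 mm out from the turning axis (25 mm short of the lever's end). Moves with the lever. The lever is 105 mm long from the axis; its outer 70 mm is the yellow plastic sleeve, 20 mm wide and 12 mm thick; the rest is bare steel 16 mm wide.
- supply_valve: Brass ball valve with the red lever (supply valve), fixed on the board, in a 22 mm copper branch pipe that runs along its own x. Origin on the board's top face (15 mm above the bench) under the stem axis; z up. The valve body and pipe reach no higher than 62 mm above the origin except for the stem (radius 9 mm, up to 82 mm) under the lever.
- supply_axis (a point): Point on the vertical turning axis of the red lever, at mid-thickness of the lever, 85 mm above the valve's origin (100 mm above the bench).
- supply_lever (a joint): Angle of the level red lever about its vertical stem, rad. 0 = closed: across its pipe, pointing along +y of supply_valve; grows anticlockwise seen from above to 1.571 = open: along its pipe, pointing along -x of supply_valve. Hard stops at both. Stiff (0.22 N m, about 3 N at the sleeve); stays where it is left. Starts closed or nearly so (0 to 0.25).
- supply_grip (a point): Point in the middle of the red sleeve's width and thickness, 80 mm out from the turning axis (25 mm short of the lever's end). Moves with the lever. The lever is 105 mm long from the axis; its outer 70 mm is the red plastic sleeve, 20 mm wide and 12 mm thick; the rest is bare steel 16 mm wide.
- spare_valve: Brass ball valve with the blue lever (spare valve), fixed on the board, in a 22 mm copper branch pipe that runs along its own x. Origin on the board's top face (15 mm above the bench) under the stem axis; z up. The valve body and pipe reach no higher than 62 mm above the origin except for the stem (radius 9 mm, up to 82 mm) under the lever.
- spare_axis (a point): Point on the vertical turning axis of the blue lever, at mid-thickness of the lever, 85 mm above the valve's origin (100 mm above the bench).
- spare_lever (a joint): Angle of the level blue lever about its vertical stem, rad. 0 = closed: across its pipe, pointing along +y of spare_valve; grows anticlockwise seen from above to 1.571 = open: along its pipe, pointing along -x of spare_valve. Hard stops at both. Stiff (0.22 N m, about 3 N at the sleeve); stays where it is left. Starts anywhere; to be left as found.
- spare_grip (a point): Point in the middle of the blue sleeve's width and thickness, 80 mm out from the turning axis (25 mm short of the lever's end). Moves with the lever. The lever is 105 mm long from the axis; its outer 70 mm is the blue plastic sleeve, 20 mm wide and 12 mm thick; the rest is bare steel 16 mm wide.
- tee: Loose brass pipe tee lying flat on the board, 56 by 48 by 32 mm, origin at its underside below the crossing. Leave alone.
- coupling: Loose brass coupling sleeve standing on the board, 34 mm across, 32 mm tall, origin at its underside. Leave alone.
- jar: Loose green jar of jointing paste with a white cap, on the bench beside the board, 60 mm across, 85 mm tall, origin at its underside. Leave alone.
- bin: Loose grey plastic bin of brass fittings on the bench beside the board, 150 by 100 by 70 mm, origin at its underside. Leave alone.

How it is judged:
By the outcome, as a careful person would: the job done as asked, in the order asked, and still so for the second after the job is handed in, with the robot touching nothing.
It also fails if it takes over 61 s, if anything falls off the work surface, if the arm or the gripper's body presses on something with over 40 N, if the wrist force passes 120 N, or if a joint passes its speed limit or range.

ROBOT

A 6-joint arm with a two-finger parallel gripper is mounted at the origin on the work surface. World frame = base frame: x ahead of the robot, y to its left, z up, the work surface at z = 0. Lengths are in m, angles in degrees, forces in N, time in s.
With the tool pointing down it reaches from about 0.275 to 0.85 m from the base axis. Payload 5.2 kg.
Tool frame: the origin (TCP) lies at the very end of the fingers, on their centre line; the grasp point (between the pads) lies 19 mm behind it; z points along the fingers, y is the line along which they close (so a half turn about z gives the same grasp; the last joint's range is limited). The gripper opens to 85 mm and grips with 20 to 120 N. Pads are 22 mm wide; open, the fingers measure 114 mm over their backs; the gripper's body (76 mm by 85 mm) begins 54 mm behind the grasp point. The pads swing forward as they close: fully open they stand 13 mm farther back than shut.
Start: joints at [57.135, 14.817, 87.949, -0, 77.235, -11.62], TCP at [0.199, 0.513, 0.231] pointing down, gripper open.
Joint ranges: [-179.93, 179.93], [-52.35, 119.4], [10.71, 147.94], [-69.91, 249.91], [12.55, 155.21], [-178.61, 178.61]. Speed limits (degrees/s): [147.25, 147.25, 180, 180, 180, 180].

INTERFACE

Orientations are given as a 3x3 rotation matrix whose columns are the frame's x, y, z axes.
In Python, from plant import get_state, vision, manip gives the robot as it stands.
- The arm moves only by the tool arm_command, never from a script. Its argument "rows" is a list of rows, each a list of 3 entries, a list of its own where there are three numbers: the finger opening in cm, from 0 to 8.54, then the shift along the tool's x, y, z in cm, then the turn, a rotation vector about the tool's x, y, z in degrees. In form: [[jaw, [x, y, z], [wx, wy, wz]], ...]. A call has 1 to 5 rows; each row shifts and turns the commanded pose from where the row before left it, along the tool's axes as they then stand; what a row does not reach is not made up. A row lasts 1/12 s, in which the tool goes at most 41.7 mm and 7.16 degrees, less where a joint would pass 70% of its speed; a pose out of reach is approached as far as the arm can. A call is refused whole if a number of a shift passes 4.17 or a number of a turn 7.16, either way. A call with a gripper value outside its range is refused whole. The fingers move at their own pace and stop on an object; the grip force is fixed at half the most. Time passes only in rows, so rows that do not move let the fingers close. It gives the time, the measured TCP pose, the force, the opening and the grip force at its end, in the units of the state.
- get_state(): the state, without advancing time (a new reading comes with each control period).
- vision.get_image(name): name is "scene" or "side" or "wrist"; returns the picture (400x640x3 uint8, blue, green, red); there is no depth.
- vision.get_calibration(name): a dict with "fx", "fy", "cx", "cy" (pixels), "R" (3x3) and "t" (3): a world point X has camera coordinates R X + t. Camera axes: x right, y down, z forward; pixel columns grow to the right and rows downward; lengths in m; the calibration is good to about 2 mm. A picture is of the moment at which its call begins: read the wrist's pose just before it. get_calibration takes no time and is no camera call; for the wrist camera it gives the pose at the moment of the call.
- manip.hand_in(): hands the job in; it is judged then, once.
Trained networks look in the newest picture that a camera, given by its name, has taken for a name from the list of things; names that differ only in an ending like _2 or _b are one class to them, and where a whole thing is asked for, a point or a joint stands for the part that bears it (a point fixed in the world has none). Each returns a list of dicts, best first, with "p" (0 to 1); they miss things now and then, are a little off and sometimes report something else, mostly with a low value. They report only what shows in the picture. A call takes as long as a camera call.
- vision.trace(query, camera): "mask" (400x640 bool, what is visible of it) and "box" ([left, top, width, height] in pixels, round what is visible of it).
The state is a dict: "time": time; "qpos": joint angles; "joint_vel": joint speeds; "tau": joint torques, N m; "ee_pos": TCP position; "eef_rot": TCP orientation; "contact_force": force on the tool from outside, world axes, zero at the start; "moment": the same for the moment, N m; "grip_width": opening from 0.0 (shut) to 1.0 (fully open); "gripper_force": force on a finger pad.
Only numpy, scipy, OpenCV 4.12 (cv2) and the standard library are available. Lean on these libraries where they do the work, as an engineer would, in place of code of your own. Each camera call takes 0.05 s, during which the arm holds its last target. There are 200 camera calls.

## Working session

There is one attempt and no reset: what is moved stays moved. The work goes in short steps, Python scripts to look and compute and a tool call to move; the robot and the scene stay as the last step left them, time stands still between calls to the robot, and variables do not carry over. Pictures are saved under pics/ and viewed, at most 10 in all, crops included, and the job is handed in when it is done.

Besides the shell and the picture viewer there is one more tool, called after "Call:" as name(argument=value, ...) on one line, values as JSON. arm_command: Moves the arm, as the interface text tells. Its arguments: {"type":"object","properties":{"rows":{"type":"array"}},"required":["rows"]}

```bash
mkdir -p pics; ls; python3 - <<'E'
from plant import get_state, vision
import cv2
s=get_state();print(s)
for n in("scene","side"):
    im=vision.get_image(n);cv2.imwrite(f"pics/{n}0.png",im)
    c=vision.get_calibration(n);print(n,c)
    for q in("drain_lever","supply_lever","spare_lever"):
        r=vision.trace(q,n);print(q,[(d["p"],d["box"]) for d in r[:2]])
E
```

```text
pics
{'time': 0.0, 'qpos': array([ 5.71364674e+01,  1.48596142e+01,  8.80079025e+01,  3.16194992e-04,
        7.72344370e+01, -1.16193624e+01]), 'joint_vel': array([ 0.01775894,  0.00814417, -0.01592047, -0.03189908, -0.04884667,
        0.01203475]), 'tau': array([-1.80053594e-03, -4.46023428e+01, -2.90570140e+01, -4.66135261e-04,
        1.17811927e-02, -3.98746295e-05]), 'ee_pos': array([0.19898756, 0.5122081 , 0.23049359]), 'eef_rot': array([[-9.32044122e-01,  3.62343502e-01, -9.70108178e-04],
       [ 3.62344618e-01,  9.32042999e-01, -1.49173516e-03],
       [ 3.63661995e-04, -1.74187646e-03, -9.99998417e-01]]), 'contact_force': array([-0.21812023,  0.36277291,  0.73433236]), 'moment': array([-0.02331564, -0.01707985,  0.02564208]), 'gripper_force': 0.0, 'grip_width': 0.9996264861269388}
scene {'fx': 385.9954368868186, 'fy': 385.9954368868186, 'cx': 319.20358504908114, 'cy': 191.8349709931672, 'R': array([[-0.33926505,  0.94060405, -0.01277705],
       [ 0.60329332,  0.20713933, -0.77014964],
       [-0.72175924, -0.26899316, -0.63773528]]), 't': array([ 0.18056757, -0.28617453,  1.41191243])}
drain_lever [(0.63, [235.7, 147.3, 36.7, 26.2]), (0.46, [178.0, 154.6, 227.2, 134.9])]
supply_lever [(0.96, [347.8, 192.6, 50.0, 15.2]), (0.43, [208.9, 150.4, 62.8, 68.5])]
spare_lever [(0.88, [292.2, 156.2, 29.9, 26.9])]
side {'fx': 430.046333726523, 'fy': 430.046333726523, 'cx': 322.8681056864699, 'cy': 204.7541798278443, 'R': array([[ 0.96146177, -0.27398682, -0.02285793],
       [-0.15988197, -0.48953661, -0.8571999 ],
       [ 0.22367168,  0.8278195 , -0.51447629]]), 't': array([-0.55455547,  0.1928394 ,  0.82905239])}
drain_lever [(0.71, [285.5, 264.4, 70.3, 13.4]), (0.71, [261.8, 156.4, 62.0, 49.5])]
supply_lever [(0.54, [296.0, 169.9, 22.9, 26.2])]
spare_lever [(0.63, [274.5, 216.8, 59.2, 15.7])]
```

View pics/scene0.png

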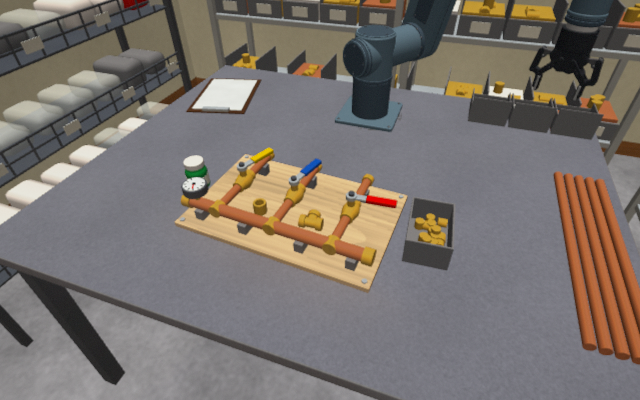

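View pics/side0.png

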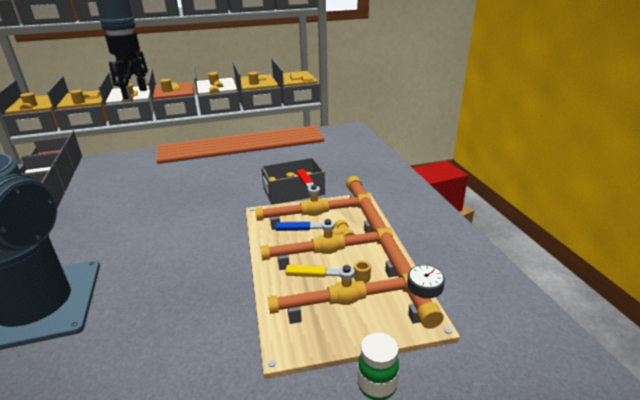

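The scene view shows yellow at about (262,156), blue at (311,167) and red at (381,201). In the side view they are at (305,270), (293,226) and (305,178). Yellow and blue point toward the robot, and red points across its pipe toward the bin. Next I'll fit the rig pose and lever angles from the sleeve pixels.

```bash
cat > h.py <<'E'
import numpy as np, cv2
from plant import get_state, vision
from scipy.optimize import least_squares
HUE=dict(y=((24,150,120),(34,255,255)),b=((105,150,60),(125,255,255)),r=((0,220,150),(3,255,255)))
ROI=dict(scene=dict(y=(240,140,290,175),b=(290,150,330,185),r=(350,185,405,215)),
         side=dict(y=(255,150,365,300),b=(255,205,340,245),r=(240,160,340,225)))
Y0=dict(y=-.15,b=0.,r=.15)
def masks(im,n,roi=True):
    hsv=cv2.cvtColor(im,cv2.COLOR_BGR2HSV);o={}
    for k,(a,b) in HUE.items():
        m=cv2.inRange(hsv,a,b)
        if roi: x0,y0,x1,y1=ROI[n][k]; z=np.zeros_like(m); z[y0:y1,x0:x1]=1; m=m*z
        c,l,s,_=cv2.connectedComponentsWithStats(m)
        if c>1: o[k]=l==1+np.argmax(s[1:,4])
    return o
def proj(c,P):
    q=P@c["R"].T+c["t"]; return q[:,:2]/q[:,2:]*[c["fx"],c["fy"]]+[c["cx"],c["cy"]]
BOX=np.array([[r,w,z] for r in(.035,.105) for w in(-.01,.01) for z in(.094,.106)])
def sleeve(p,k,a):
    c,s=np.cos(p[2]),np.sin(p[2]); ax=np.array([p[0]-s*Y0[k],p[1]+c*Y0[k]])
    t=p[2]+np.pi/2+a; d=np.array([np.cos(t),np.sin(t)]); n=np.array([-d[1],d[0]])
    return ax,np.c_[ax+BOX[:,:1]*d+BOX[:,1:2]*n,BOX[:,2]]
def mom(m):
    ys,xs=np.nonzero(m); return [xs.mean(),ys.mean()],np.cov(xs,ys)
def feat_model(c,P):
    u=proj(c,P); h=cv2.convexHull(((u-u.mean(0))*1).astype(np.float32)); m=cv2.moments(h)
    C=np.array([[m["mu20"],m["mu11"]],[m["mu11"],m["mu02"]]])/m["m00"]
    ce=u.mean(0)+[m["m10"]/m["m00"],m["m01"]/m["m00"]]; return ce,C
def axis(C):
    w,v=np.linalg.eigh(C); v=v[:,1]; return v*np.sign(v[0]+1e-9)*np.sqrt(max(w[1],0))*1.7
E
python3 - <<'E'
from h import *
obs=[]
for n in("scene","side"):
    c=vision.get_calibration(n); M=masks(cv2.imread(f"pics/{n}0.png"),n)
    for k,m in M.items():
        ce,C=mom(m); obs.append((n,k,c,np.array(ce),C)); print(n,k,m.sum(),np.round(ce,1),np.round(axis(C),1))
def f(q):
    o=[]
    for n,k,c,ce,C in obs:
        e,D=feat_model(c,sleeve(q[:3],k,q[3+"ybr".index(k)])[1]); o+=list(e-ce)+list(axis(D)-axis(C))
    return o
s=least_squares(f,[.45,0,0,1.4,1.4,.1],loss="soft_l1")
print(s.x,s.cost);print(np.round(np.reshape(f(s.x),(-1,4)),2))
for k in"ybr":print(k,sleeve(s.x,k,0)[0])
E
```

```text
scene y 123 [261.4 154.3] [ 9.5 -5.2]
scene b 139 [310.7 166.3] [ 8.1 -6.3]
scene r 157 [381.1 200.5] [14.3  2.5]
side y 354 [305.5 269.5] [19.3  0.7]
side b 253 [292.1 225.7] [17.2 -0.3]
side r 91 [303.7 175.7] [4.7 5.3]
[ 0.5727831  -0.04996472 -0.06272199  1.26189731  1.37446933  0.11392431] 5.186708446094826
[[ 0.35  0.85  1.17 -0.63]
 [-0.39  0.4   1.04 -0.88]
 [ 0.39  0.55  0.78  0.17]
 [-0.07  0.48  0.74  0.04]
 [-0.44 -0.01  0.12 -0.3 ]
 [ 0.01  1.21  0.8   2.1 ]]
y [ 0.56338097 -0.19966977]
b [ 0.5727831  -0.04996472]
r [0.58218523 0.09974032]
```

Call:
arm_command(rows=[[0,[-2.5,-2.8,0],[0,0,0]],[0,[-2.5,-2.8,0],[0,0,0]],[0,[-2.5,-2.8,0],[0,0,0]],[0,[-2.5,-2.8,0],[0,0,0]],[0,[-2.5,-2.8,0],[0,0,0]]])

```text
time: 0.82
ee_pos: [0.2651, 0.3354, 0.2313]
eef_rot: [[-0.932, 0.362, 0.0], [0.362, 0.932, 0.0], [-0.0, 0.0, -1.0]]
contact_force: [2.0, -0.4, 0.6]
grip_width: 0.3
gripper_force: 0.0
```

Call:
arm_command(rows=[[0,[-2.5,-2.8,0],[0,0,0]],[0,[-2.5,-2.8,0],[0,0,0]],[0,[-2.5,-2.8,0],[0,0,0]],[0,[-2.5,-2.8,0],[0,0,0]],[0,[-2.5,-2.8,0],[0,0,0]]])

```text
time: 1.23
ee_pos: [0.331, 0.1595, 0.2316]
eef_rot: [[-0.932, 0.362, 0.001], [0.362, 0.932, 0.0], [-0.001, 0.001, -1.0]]
contact_force: [0.5, -0.1, 0.6]
grip_width: -0.001
gripper_force: 0.0
```

Call:
arm_command(rows=[[0,[-2.5,-2.8,0],[0,0,0]],[0,[-2.5,-2.8,0],[0,0,0]],[0,[-2.5,-2.8,0],[0,0,0]],[0,[-2.5,-2.8,0],[0,0,0]],[0,[-2.5,-2.8,0],[0,0,0]]])

```text
time: 1.65
ee_pos: [0.3969, -0.0167, 0.2317]
eef_rot: [[-0.932, 0.363, 0.001], [0.363, 0.932, -0.0], [-0.001, 0.0, -1.0]]
contact_force: [0.6, 0.2, 0.4]
grip_width: -0.002
gripper_force: 0.0
```

Call:
arm_command(rows=[[0,[-2.5,-2.8,0],[0,0,0]],[0,[-2.5,-2.8,0],[0,0,0]],[0,[-2.5,-2.8,0],[0,0,0]],[0,[-2.5,-2.8,0],[0,0,0]],[0,[0,0,0],[0,0,0]]])

```text
time: 2.07
ee_pos: [0.4514, -0.1617, 0.2313]
eef_rot: [[-0.93, 0.366, 0.002], [0.366, 0.93, -0.004], [-0.003, -0.003, -1.0]]
contact_force: [-0.2, -0.8, 0.6]
grip_width: 0.003
gripper_force: 0.0
```

```bash
python3 - <<'E'
from h import *
c=vision.get_calibration("wrist");im=vision.get_image("wrist");print(get_state()["ee_pos"],get_state()["contact_force"])
p=np.array([.5728,-.05,-.0627])
for k,a in zip("ybr",(1.262,1.374,.114)):
    ax,P=sleeve(p,k,a)
    u=proj(c,np.r_[P,[[*ax,.1]]]).astype(int); print(k,u[[0,-2,-1]].tolist())
    for q in u: cv2.circle(im,tuple(map(int,q)),2,(255,0,255),-1)
cv2.imwrite("pics/w1.png",im)
E
```

```text
[ 0.45005058 -0.15849667  0.23097044] [-0.5333256   0.22103519 -0.64642076]
y [[333, 262], [313, 203], [324, 294]]
b [[470, 221], [457, 157], [462, 255]]
r [[646, 207], [738, 162], [614, 214]]
```

View pics/w1.png

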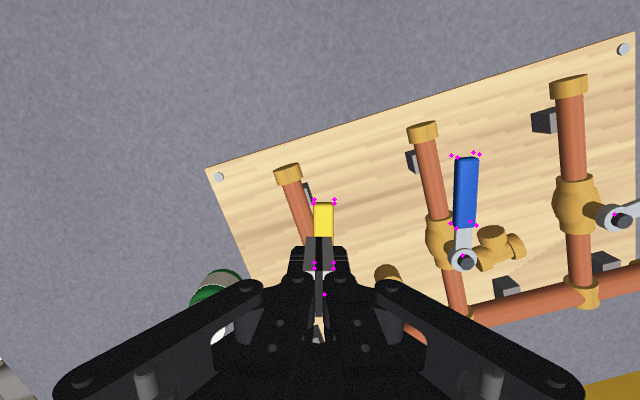

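The overlay matches the levers to within about 2 mm. The yellow sleeve tip is at (323,203), the fingers are over it, and the jar at (215,290) is clear of the planned descent. I'll sidestep, then descend.

Call:
arm_command(rows=[[0,[-2.0,-1.6,0],[0,0,0]],[0,[-2.0,-1.6,0],[0,0,0]],[0,[0,0,3.5],[0,0,0]],[0,[0,0,3.5],[0,0,0]],[0,[0,0,3.5],[0,0,0]]])

```text
time: 2.53
ee_pos: [0.4751, -0.1989, 0.1258]
eef_rot: [[-0.932, 0.362, 0.001], [0.362, 0.932, -0.001], [-0.002, -0.0, -1.0]]
contact_force: [-0.2, 0.4, -0.3]
grip_width: -0.003
gripper_force: 0.0
```

Call:
arm_command(rows=[[0,[0,0,2.5],[0,0,0]],[0,[0,0,1.3],[0,0,0]],[0,[0,0,0],[0,0,0]],[0,[0,0,0],[0,0,0]]])

```text
time: 2.87
ee_pos: [0.4744, -0.1984, 0.0881]
eef_rot: [[-0.932, 0.362, -0.001], [0.362, 0.932, 0.001], [0.002, 0.001, -1.0]]
contact_force: [0.1, -0.2, 0.8]
grip_width: -0.001
gripper_force: 0.0
```

Call:
arm_command(rows=[[0,[0,0.3,0],[0,0,0]],[0,[0,0.3,0],[0,0,0]],[0,[0,0.2,0],[0,0,0]],[0,[0,0.2,0],[0,0,0]]])

```text
time: 3.2
ee_pos: [0.4792, -0.1909, 0.0897]
eef_rot: [[-0.932, 0.362, 0.002], [0.362, 0.932, -0.002], [-0.003, -0.001, -1.0]]
contact_force: [-1.1, -2.5, 1.9]
grip_width: 0.001
gripper_force: 1.5
```

Call:
arm_command(rows=[[0,[0,0.2,0],[0,0,0]],[0,[0,0.2,0],[0,0,0]],[0,[0,0.2,0],[0,0,0]],[0,[0,0.2,0],[0,0,0]]])

```text
time: 3.53
ee_pos: [0.4817, -0.183, 0.0886]
eef_rot: [[-0.932, 0.363, 0.001], [0.363, 0.932, -0.001], [-0.001, -0.0, -1.0]]
contact_force: [-0.5, -3.0, 1.2]
grip_width: -0.002
gripper_force: 1.5
```

Call:
arm_command(rows=[[0,[0.16,0.41,0],[0,0,5]],[0,[0.15,0.41,0],[0,0,5]],[0,[0.13,0.42,0],[0,0,5]],[0,[0.11,0.42,0],[0,0,3]],[0,[0.11,0.42,0],[0,0,3]]])

```text
time: 3.95
ee_pos: [0.4866, -0.1618, 0.0883]
eef_rot: [[-0.738, 0.674, 0.0], [0.674, 0.738, -0.0], [-0.0, -0.0, -1.0]]
contact_force: [-0.6, -2.9, 0.3]
grip_width: 0.002
gripper_force: 1.3
```

Call:
arm_command(rows=[[0,[0.11,0.42,0],[0,0,3]],[0,[0.11,0.42,0],[0,0,3]],[0,[0.11,0.42,0],[0,0,3]],[0,[0.11,0.42,0],[0,0,3]],[0,[0.11,0.42,0],[0,0,3]]])

```text
time: 4.37
ee_pos: [0.4982, -0.1435, 0.0881]
eef_rot: [[-0.539, 0.842, -0.001], [0.842, 0.539, 0.0], [0.001, -0.0, -1.0]]
contact_force: [-1.3, -1.9, 1.3]
grip_width: 0.003
gripper_force: 1.3
```

Call:
arm_command(rows=[[0,[0.08,0.43,0],[0,0,3]],[0,[0.08,0.43,0],[0,0,3]],[0,[0.08,0.43,0],[0,0,3]],[0,[0.08,0.43,0],[0,0,3]],[0,[0.08,0.43,0],[0,0,3]]])

```text
time: 4.78
ee_pos: [0.5144, -0.1293, 0.0876]
eef_rot: [[-0.303, 0.953, -0.003], [0.953, 0.303, 0.002], [0.003, -0.002, -1.0]]
contact_force: [-3.0, -0.8, 2.0]
grip_width: -0.002
gripper_force: 1.4
```

Call:
arm_command(rows=[[0,[0.08,0.43,0],[0,0,3]],[0,[0.08,0.43,0],[0,0,3]],[0,[0.08,0.43,0],[0,0,3]],[0,[0.08,0.43,0],[0,0,3]],[0,[0,0,0],[0,0,0]]])

```text
time: 5.2
ee_pos: [0.5309, -0.122, 0.0874]
eef_rot: [[-0.099, 0.995, -0.003], [0.995, 0.099, 0.002], [0.003, -0.002, -1.0]]
contact_force: [-1.9, 0.3, -0.0]
grip_width: 0.002
gripper_force: 0.5
```

Call:
arm_command(rows=[[0,[0.1,0.43,0],[0,0,3]],[0,[0.09,0.35,0],[0,0,3]],[0,[0.03,0.15,0],[0,0,2]],[0,[0,0,0],[0,0,0]]])

```text
time: 5.53
ee_pos: [0.5398, -0.1197, 0.0875]
eef_rot: [[0.039, 0.999, -0.002], [0.999, -0.039, 0.002], [0.002, -0.002, -1.0]]
contact_force: [-2.0, 1.8, -0.7]
grip_width: -0.003
gripper_force: 1.0
```

Call:
arm_command(rows=[[0,[0.02,0.1,0],[0,0,1]],[0,[0,0.1,0],[0,0,0]],[0,[0,0,0],[0,0,0]]])

```text
time: 5.78
ee_pos: [0.5424, -0.1205, 0.088]
eef_rot: [[0.056, 0.998, -0.001], [0.998, -0.056, 0.001], [0.0, -0.001, -1.0]]
contact_force: [-2.3, 1.7, -0.8]
grip_width: 0.0
gripper_force: 1.4
```

Call:
arm_command(rows=[[0,[0,0.1,0],[0,0,0.5]],[0,[0,0.1,0],[0,0,0]],[0,[0,0,0],[0,0,0]]])

```text
time: 6.03
ee_pos: [0.5449, -0.1209, 0.0883]
eef_rot: [[0.065, 0.998, -0.0], [0.998, -0.065, 0.0], [0.0, -0.0, -1.0]]
contact_force: [-1.8, 0.6, -2.3]
grip_width: 0.003
gripper_force: 1.3
```

Call:
arm_command(rows=[[0,[0,0.1,0],[0,0,0]],[0,[0,0,0],[0,0,0]],[0,[0,0,0],[0,0,0]]])

```text
time: 6.28
ee_pos: [0.5459, -0.1209, 0.0883]
eef_rot: [[0.065, 0.998, 0.0], [0.998, -0.065, 0.0], [0.0, 0.0, -1.0]]
contact_force: [-3.2, 1.6, -0.6]
grip_width: -0.004
gripper_force: 1.3
```

Call:
arm_command(rows=[[0,[0,0.1,0],[0,0,0]],[0,[0,0,0],[0,0,0]],[0,[0,0,0],[0,0,0]]])

```text
time: 6.53
ee_pos: [0.5464, -0.1209, 0.0883]
eef_rot: [[0.065, 0.998, -0.001], [0.998, -0.065, 0.0], [0.0, -0.001, -1.0]]
contact_force: [-4.7, 1.8, 0.1]
grip_width: 0.002
gripper_force: 2.4
```

Call:
arm_command(rows=[[0,[0,0.05,0],[0,0,0]],[0,[0,0,0],[0,0,0]],[0,[0,0,0],[0,0,0]]])

```text
time: 6.78
ee_pos: [0.5464, -0.1209, 0.0883]
eef_rot: [[0.065, 0.998, -0.002], [0.998, -0.065, 0.0], [0.0, -0.002, -1.0]]
contact_force: [-6.7, 1.5, 1.6]
grip_width: -0.003
gripper_force: 3.2
```

Force rises with no further motion, so the yellow lever is at its stop. I'll back off and head to red.

Call:
arm_command(rows=[[0,[0,-1.0,0],[0,0,0]],[0,[0,-2.0,0],[0,0,0]],[0,[0,0,-4],[0,0,0]],[0,[0,0,-4],[0,0,0]],[0,[0,0,-4],[0,0,0]]])

```text
time: 7.2
ee_pos: [0.5171, -0.1193, 0.2097]
eef_rot: [[0.066, 0.998, 0.001], [0.998, -0.066, -0.001], [-0.001, 0.001, -1.0]]
contact_force: [1.3, -1.0, -0.6]
grip_width: -0.001
gripper_force: 0.0
```

Call:
arm_command(rows=[[0,[3.8,1.0,0],[0,0,0]],[0,[3.8,1.0,0],[0,0,0]],[0,[3.8,1.0,0],[0,0,0]],[0,[3.8,1.0,0],[0,0,0]],[0,[3.8,1.0,0],[0,0,0]]])

```text
time: 7.62
ee_pos: [0.5811, 0.0686, 0.2094]
eef_rot: [[0.066, 0.998, 0.005], [0.998, -0.066, -0.0], [-0.0, 0.005, -1.0]]
contact_force: [0.1, -1.0, -0.6]
grip_width: 0.003
gripper_force: 0.0
```

Call:
arm_command(rows=[[0,[3.8,1.0,0],[0,0,0]],[0,[3.8,1.0,0],[0,0,0]],[0,[3.8,1.0,0],[0,0,0]],[0,[0,0,0],[0,0,-6.6]],[0,[0,0,0],[0,0,0]]])

```text
time: 8.03
ee_pos: [0.6181, 0.1814, 0.2085]
eef_rot: [[-0.058, 0.998, 0.003], [0.998, 0.058, 0.0], [0.0, 0.003, -1.0]]
contact_force: [-0.2, -0.8, -1.4]
grip_width: 0.001
gripper_force: 0.0
```

```bash
python3 - <<'E'
from h import *
p=np.array([.5728,-.05,-.0627])
vs=[]
for n in("side","scene"):
    c=vision.get_calibration(n);im=vision.get_image(n);cr=im.copy()
    for k,a in zip("ybr",(0,1.374,.114)):
        u=proj(c,sleeve(p,k,a)[1]); 
        for q in u: cv2.circle(cr,tuple(int(round(v)) for v in q),1,(255,0,255),-1)
    vs.append(cv2.resize(cr[120:310,180:420],(760,600)) if n=="side" else cv2.resize(cr[120:260,180:420],(760,443)))
    cv2.imwrite(f"pics/{n}1.png",vs[-1])
print(get_state()["ee_pos"])
E
```

```text
[0.61745661 0.17881142 0.20854854]
```

View pics/side1.png

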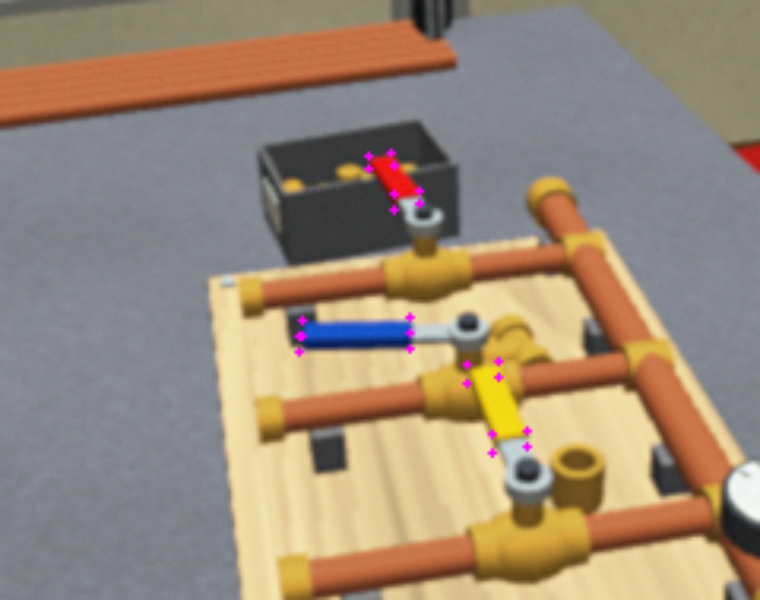

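The side view shows yellow exactly on the predicted closed outline and blue unchanged. Red still points across its pipe, from (423,210) to (385,160) in the crop. Next I'll descend beside red, on its +x side.

Call:
arm_command(rows=[[0,[0,0,3.5],[0,0,0]],[0,[0,0,3.5],[0,0,0]],[0,[0,0,3.5],[0,0,0]],[0,[0,0,1.5],[0,0,0]],[0,[0,0,0],[0,0,0]]])

```text
time: 8.55
ee_pos: [0.614, 0.1768, 0.0839]
eef_rot: [[-0.045, 0.999, -0.008], [0.999, 0.045, -0.001], [-0.001, -0.008, -1.0]]
contact_force: [-0.4, 0.1, -0.2]
grip_width: 0.003
gripper_force: 0.0
```

Call:
arm_command(rows=[[0,[0,-0.3,0],[0,0,0]],[0,[0,-0.3,0],[0,0,0]],[0,[0,-0.3,0],[0,0,0]],[0,[0,-0.2,0],[0,0,0]],[0,[0,0,0],[0,0,0]]])

```text
time: 8.97
ee_pos: [0.6063, 0.1786, 0.0899]
eef_rot: [[-0.05, 0.999, 0.002], [0.999, 0.05, 0.0], [0.0, 0.002, -1.0]]
contact_force: [-0.3, 0.7, -0.8]
grip_width: -0.001
gripper_force: 0.0
```

Call:
arm_command(rows=[[0,[0,-0.2,0],[0,0,0]],[0,[0,-0.2,0],[0,0,0]],[0,[0,-0.2,0],[0,0,0]],[0,[0,-0.2,0],[0,0,0]]])

```text
time: 9.3
ee_pos: [0.5992, 0.1786, 0.0891]
eef_rot: [[-0.05, 0.999, 0.003], [0.999, 0.05, 0.001], [0.001, 0.003, -1.0]]
contact_force: [3.3, 0.6, 1.6]
grip_width: 0.001
gripper_force: 1.7
```

Call:
arm_command(rows=[[0,[0.1,-0.42,0],[0,0,-3.2]],[0,[0.1,-0.42,0],[0,0,-3.2]],[0,[0.1,-0.42,0],[0,0,-3.2]],[0,[0.1,-0.42,0],[0,0,-3]],[0,[0.1,-0.42,0],[0,0,-3]]])

```text
time: 9.72
ee_pos: [0.5773, 0.1796, 0.0888]
eef_rot: [[-0.319, 0.948, 0.002], [0.948, 0.319, -0.0], [-0.001, 0.002, -1.0]]
contact_force: [3.3, 0.1, 1.5]
grip_width: 0.002
gripper_force: 1.5
```

Call:
arm_command(rows=[[0,[0.1,-0.42,0],[0,0,-3]],[0,[0.1,-0.42,0],[0,0,-3]],[0,[0.1,-0.42,0],[0,0,-3]],[0,[0.1,-0.42,0],[0,0,-3]],[0,[0.1,-0.42,0],[0,0,-3]]])

```text
time: 10.13
ee_pos: [0.5561, 0.1755, 0.0886]
eef_rot: [[-0.554, 0.833, 0.002], [0.833, 0.554, -0.0], [-0.001, 0.002, -1.0]]
contact_force: [3.4, -0.0, 0.2]
grip_width: -0.002
gripper_force: 1.5
```

Call:
arm_command(rows=[[0,[0.1,-0.42,0],[0,0,-3.3]],[0,[0.1,-0.42,0],[0,0,-3.3]],[0,[0.1,-0.42,0],[0,0,-3.3]],[0,[0.1,-0.42,0],[0,0,-3]],[0,[0.1,-0.42,0],[0,0,-3]]])

```text
time: 10.55
ee_pos: [0.5367, 0.1661, 0.0885]
eef_rot: [[-0.761, 0.649, 0.002], [0.649, 0.761, 0.0], [-0.001, 0.001, -1.0]]
contact_force: [3.0, 1.2, -0.6]
grip_width: -0.002
gripper_force: 1.4
```

Call:
arm_command(rows=[[0,[0.1,-0.42,0],[0,0,-3]],[0,[0.1,-0.42,0],[0,0,-3]],[0,[0.1,-0.42,0],[0,0,-3]],[0,[0.1,-0.42,0],[0,0,-3]],[0,[0.1,-0.42,0],[0,0,-3]]])

```text
time: 10.97
ee_pos: [0.5206, 0.1518, 0.0885]
eef_rot: [[-0.903, 0.43, 0.001], [0.43, 0.903, 0.001], [-0.001, 0.001, -1.0]]
contact_force: [3.1, 1.6, 0.3]
grip_width: -0.0
gripper_force: 1.4
```

Call:
arm_command(rows=[[0,[0.1,-0.42,0],[0,0,-3.5]],[0,[0.1,-0.42,0],[0,0,-3.5]],[0,[0.1,-0.42,0],[0,0,-3.5]],[0,[0.1,-0.42,0],[0,0,-3]],[0,[0,0,0],[0,0,0]]])

```text
time: 11.38
ee_pos: [0.5102, 0.1371, 0.0884]
eef_rot: [[-0.978, 0.209, -0.0], [0.209, 0.978, 0.0], [0.0, 0.0, -1.0]]
contact_force: [0.2, -0.4, -0.0]
grip_width: 0.002
gripper_force: 0.3
```

Call:
arm_command(rows=[[0,[0.05,-0.2,0],[0,0,-2]],[0,[0.04,-0.2,0],[0,0,-2]],[0,[0,0,0],[0,0,0]],[0,[0,0,0],[0,0,0]]])

```text
time: 11.72
ee_pos: [0.5084, 0.1338, 0.0881]
eef_rot: [[-0.99, 0.144, -0.001], [0.144, 0.99, 0.0], [0.001, -0.0, -1.0]]
contact_force: [-0.5, 1.9, 1.5]
grip_width: -0.001
gripper_force: 0.8
```

Call:
arm_command(rows=[[0,[0.04,-0.2,0],[0,0,-2]],[0,[0.03,-0.15,0],[0,0,-1.5]],[0,[0.02,-0.1,0],[0,0,-1.2]],[0,[0,0,0],[0,0,0]],[0,[0,0,0],[0,0,0]]])

```text
time: 12.13
ee_pos: [0.507, 0.1293, 0.088]
eef_rot: [[-0.998, 0.061, -0.001], [0.061, 0.998, 0.0], [0.001, 0.0, -1.0]]
contact_force: [-1.1, 4.1, -0.1]
grip_width: -0.004
gripper_force: 1.2
```

Call:
arm_command(rows=[[0,[0,-0.1,0],[0,0,0]],[0,[0,0,0],[0,0,0]],[0,[0,0,0],[0,0,0]]])

```text
time: 12.38
ee_pos: [0.5073, 0.1282, 0.0881]
eef_rot: [[-0.998, 0.061, -0.001], [0.061, 0.998, 0.0], [0.001, -0.0, -1.0]]
contact_force: [-1.4, 1.9, -0.7]
grip_width: 0.002
gripper_force: 1.3
```

Call:
arm_command(rows=[[0,[0,-0.1,0],[0,0,0]],[0,[0,0,0],[0,0,0]],[0,[0,0,0],[0,0,0]]])

```text
time: 12.63
ee_pos: [0.5073, 0.1272, 0.0882]
eef_rot: [[-0.998, 0.06, -0.0], [0.06, 0.998, 0.0], [0.0, 0.0, -1.0]]
contact_force: [-1.6, 3.3, 0.1]
grip_width: 0.004
gripper_force: 1.6
```

Call:
arm_command(rows=[[0,[0,-0.06,0],[0,0,0]],[0,[0,0,0],[0,0,0]],[0,[0,0,0],[0,0,0]]])

```text
time: 12.88
ee_pos: [0.5073, 0.1271, 0.0882]
eef_rot: [[-0.998, 0.06, -0.0], [0.06, 0.998, 0.001], [0.0, 0.001, -1.0]]
contact_force: [-1.8, 6.0, -1.8]
grip_width: -0.003
gripper_force: 2.7
```

Call:
arm_command(rows=[[0,[0,-0.03,0],[0,0,0]],[0,[0,0,0],[0,0,0]],[0,[0,0,0],[0,0,0]]])

```text
time: 13.13
ee_pos: [0.5073, 0.1271, 0.0882]
eef_rot: [[-0.998, 0.06, -0.0], [0.06, 0.998, 0.001], [0.0, 0.001, -1.0]]
contact_force: [-1.8, 6.3, -1.8]
grip_width: -0.002
gripper_force: 3.2
```

Call:
arm_command(rows=[[0,[0,1.0,0],[0,0,0]],[0,[0,2.5,0],[0,0,0]],[0,[0,0,-4],[0,0,0]],[0,[0,0,-4],[0,0,0]],[0,[0,0,-4],[0,0,0]]])

```text
time: 13.55
ee_pos: [0.5095, 0.1613, 0.2095]
eef_rot: [[-0.998, 0.059, -0.001], [0.059, 0.998, -0.001], [0.0, -0.001, -1.0]]
contact_force: [1.5, 0.3, 0.6]
grip_width: 0.005
gripper_force: 0.0
```

Call:
arm_command(rows=[[0,[2.0,3.5,0],[0,0,0]],[0,[2.0,3.5,0],[0,0,0]],[0,[2.0,3.5,0],[0,0,0]],[0,[0,0,0],[0,0,0]],[0,[0,0,0],[0,0,0]]])

```text
time: 13.97
ee_pos: [0.4554, 0.2713, 0.2089]
eef_rot: [[-0.998, 0.056, 0.002], [0.056, 0.998, -0.0], [-0.002, -0.0, -1.0]]
contact_force: [0.0, -1.2, 0.1]
grip_width: 0.0
gripper_force: 0.0
```

```bash
python3 - <<'E'
from h import *
p=np.array([.5728,-.05,-.0627])
vs=[]
for n in("side","scene"):
    c=vision.get_calibration(n);cr=vision.get_image(n)
    for k,a in zip("ybr",(0,1.374,1.571)):
        for q in proj(c,sleeve(p,k,a)[1]): cv2.circle(cr,tuple(int(round(v)) for v in q),1,(255,0,255),-1)
    x0,y0=(200,140) if n=="side" else (170,125)
    vs.append(cv2.resize(cr[y0:y0+150,x0:x0+230],(460,300)))
vs=[cv2.resize(v,(480,300)) for v in vs]
cv2.imwrite("pics/end.png",np.vstack(vs))
s=get_state();print(s["ee_pos"],s["contact_force"])
E
```

```text
[0.4564904  0.26936717 0.20853024] [-0.60257723 -0.89970709 -0.70710971]
```

View pics/end.png

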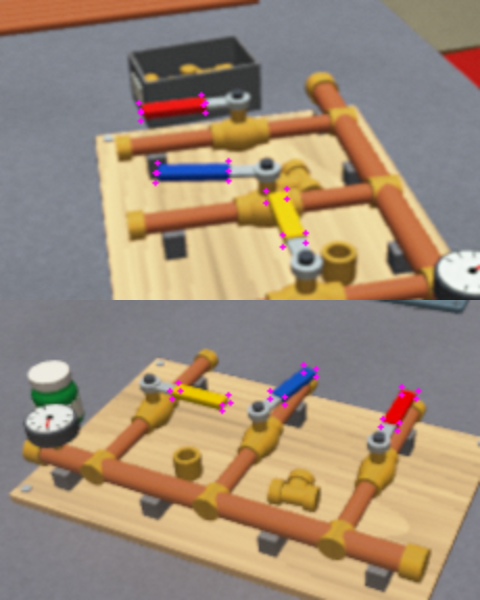

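Both views agree: yellow lies straight across its pipe (sleeve near (287,215) in the upper view), red is in line with its pipe ((172,107)), and blue and the loose parts haven't moved. I'll hand the job in.

```bash
python3 -c "
from plant import manip
print(manip.hand_in())"
```

```text
the job is handed in; nothing more can be done
None
```

The job is handed in: the yellow drain lever was pushed fully closed first, then the red supply lever fully open, each to its stop at about 7 N or less; the last pictures show blue and the loose parts unmoved.

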